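# Register the board carrier and close the stencil frame

### The job

Get the stencil printer ready for a print: push the black board carrier along the base plate until it sits squarely home against both steel stops (the one along the far side and the one on the hinge side), without lifting or tipping it. Then push the open blue stencil frame over and down until it is fully closed over the carrier, without slamming it and without touching its thin metal foil. Leave the things beside the printer where they are.

Things in the scene. Friction and masses are not known exactly. Their poses are not given: they have to be found in the camera images.
- jig: Stencil printer, fixed to the bench: aluminium base plate 10 mm thick. Origin on the bench under it; x points to its far side (away from the robot), y to its hinge side (robot's left), z up. The plate spans x -110 to +105, y -125 to +115 mm. Two steel stops, 8 mm high, stand on it: far stop, face at x = +60 (y -70 to +47); hinge-side stop, face at y = +60 (x -23 to +43).
- home (a point): Point on top of the base plate (z = 10 mm of the jig, at x = +15, y = +5 mm), fixed to the jig, axes as the jig's. The carrier's origin lies here, its axes parallel, when it touches both stops.
- carrier: Loose black board carrier with a bare green circuit board let into its top, 90 mm (its x) by 110 mm (its y) by 10 mm, about 0.16 kg; origin at the middle of its underside. It lies flat on the base plate, 25 to 50 mm short of either stop and turned by up to 0.25 rad.
- lid (a joint): Hinge of the blue stencil frame, rad: 0 closed (level over the carrier), 1.57 upright, up to 1.95 leaning away over the hinge side. A friction hinge: it stays where it is left and takes about 2 N at its free end to move. Its outer face, up when closed, faces the hinge side when open: push there to close it.
- hinge_axis (a point): Point on the frame's hinge axis, fixed to the jig at x = +15, y = +93, z = 26 mm; the axis runs along the jig's x. The closed frame spans x -63 to +93, y -83 to +85, z 22 to 30 mm of the jig; bars round the foil 30 mm wide (22 at the hinge). Steel lips on two bars reach 9 mm down and close behind the carrier with 3 mm play, so it shuts only over a carrier that is home.
- tab (a point): Middle of the upper (outer) face of the black rubber push tab on the frame's free end, 50 mm wide (along the jig's x), 26 mm long, 6 mm thick; 188 mm from the hinge axis and 3.5 mm above the plane through the axis. Closed it is at x = +15, y = -95, z = 29.5 mm of the jig.
- foil: Thin steel stencil foil with small apertures that fills the window of the blue frame, 98 x 118 mm; origin on the hinge axis of the frame (not on the foil). Delicate, not to be touched by the robot. It begins 29 mm from the hinge axis and ends 147 mm from it.
- ipa_bottle: White bottle with a blue spout, 60 mm wide, 137 mm tall, standing to the right of the printer; origin at the middle of its underside. To be left alone.
- tape: Roll of masking tape lying flat, 84 x 86 x 18 mm, right of the printer; origin at the middle of its underside. To be left alone.
- sample_board: Small green board with a black pin header, 32 x 50 x 15 mm, lying right of the printer; origin at the middle of its underside. To be left alone.
- cup: Small clear plastic cup, 55 mm wide, 43 mm tall, right of the printer; origin at the middle of its underside. To be left alone.

How it is judged:
On the way, in this order (a step that is already met when the one before it is completed fails the run):
1. the carrier is home against both stops while the frame still stands open (over 1.2 rad) (x of carrier in the frame of jig above 0.0125 m and y of carrier in the frame of jig above 0.0025 m and angle between the x axis of carrier and the x axis of jig, either way round below 0.03 rad and value of joint lid above 1.2 rad), for 0.2 s.
2. the stencil frame is closed (value of joint lid below 0.02 rad), for 0.2 s.
At the end, for the whole second after the job is handed in: The carrier lies flat on the base plate within 2.5 mm of both stops and within 0.03 rad of square, at rest, and the stencil frame is closed to within 0.02 rad (x of carrier in the frame of jig above 0.0125 m and y of carrier in the frame of jig above 0.0025 m and z of carrier in the frame of jig below 0.012 m and angle between the x axis of carrier and the x axis of jig, either way round below 0.03 rad and value of joint lid below 0.02 rad and linear speed of carrier below 0.01 m/s); the robot touches nothing.
It fails at once if the carrier is lifted off the plate by more than 5 mm or tipped by more than 0.15 rad (z of carrier in the frame of jig above 0.015 m or angle between carrier's own z axis and vertical above 0.15 rad).
It fails at once if the robot touches the stencil foil (contact force between foil and the fingers above 0.5 N or contact force between foil and the arm above 0.5 N).
It fails at once if the stencil frame is slammed (swinging through the last 0.3 rad faster than 2 rad/s) (value of joint lid below 0.3 rad and velocity of joint lid below -2 rad/s).
It fails at once if a bystander is moved by more than 15 mm (distance of any of ipa_bottle, tape, sample_board, cup from where it was at the start of the episode above 0.015 m).
It also fails if it takes over 72 s, if anything falls off the work surface, if the arm or the gripper's body presses on something with over 40 N, if the wrist force passes 120 N, or if a joint passes its speed limit or range.

### The arm

A 6-joint arm with a two-finger parallel gripper is mounted at the origin on a cart in front of the work surface, level with it; the furniture and walls round the work are solid. World frame = base frame: x ahead of the robot, y to its left, z up, the work surface at z = 0. Lengths are in m, angles in rad, forces in N, time in s.
With the tool pointing down it reaches from about 0.35 to 1 m from the base axis. Payload 7.1 kg.
Tool frame: the origin (TCP) lies between the finger pads; the fingertips stand 22 mm ahead of it and the grasp point (between the pads) lies 3 mm ahead of it; z points along the fingers, y is the line along which they close (so a half turn about z gives the same grasp; the last joint's range is limited). The gripper opens to 85 mm and grips with 20 to 120 N. Pads are 22 mm wide; open, the fingers measure 114 mm over their backs; the gripper's body (76 mm by 85 mm) begins 54 mm behind the grasp point. The pads swing forward as they close: fully open they stand 13 mm farther back than shut.
Start: joints at [1.212, 0.423, 1.63, -0, 1.089, -0.019], TCP at [0.208, 0.589, 0.253] pointing down, gripper open.
Joint ranges: [-3, 3], [-0.9, 2.11], [0.09, 2.58], [-1.31, 4.45], [0.11, 2.69], [-2.54, 2.54]. Speed limits (rad/s): [2.39, 2.39, 3.01, 3.14, 3.14, 3.14].

### API

Orientations are given as a rotation vector (axis times angle).
In Python, from rig import manip gives the robot as it stands. The module is installed in compiled form; this text tells all that it offers. Calls block until the motion is done:
- manip.move_to(position, orientation): joint-space move of the TCP to a pose.
- manip.servo_line(position, orientation=None, rate=0.15): straight line of the TCP; orientation=None keeps the orientation; rate is the mean speed in m/s.
- manip.set_joints(angles): joint-space move.
- manip.command_gripper(opening, f_grip=None): finger opening in m; f_grip is the grip in N (None keeps the last); returns when the fingers have stopped.
- manip.hold(seconds).
- manip.solve_ik(position, orientation): joint angles nearest the present ones, or None.
- manip.camera(name): name is "side" or "top" or "wrist"; returns a dict with "image" (384x512x3 uint8, red, green, blue), "fx", "fy", "cx", "cy" (pixels), "k1" (the pictures are not rectified: a ray, as slopes to the right and down, at radius r is drawn at 1 + k1 r^2 times it, then the intrinsics apply), "cam_to_world" (4x4, takes a point from camera to world coordinates); the wrist camera has in their place "mount" (4x4, takes a point from camera to tool coordinates, whose origin is the TCP and whose axes are the flange's). Camera axes: x right, y down, z forward; pixel columns grow to the right and rows downward; lengths in m; the calibration is good to about 2 mm. A picture is of the moment at which its call begins: read the wrist's pose just before it. There is no depth.
A pose or a line that the arm cannot do raises manip.IKError and nothing moves.
- manip.sign_off(): hands the job in; it is judged then, once.
Readings, each from a call of its own:
- manip.get_time(): time.
- manip.get_joint_positions(): joint angles.
- manip.get_joint_vel(): joint speeds.
- manip.get_tau(): joint torques, N m.
- manip.get_position(): TCP position.
- manip.get_ee_rot(): TCP orientation.
- manip.get_contact_force(): force on the tool from outside, world axes, zero at the start.
- manip.get_torque(): the same for the moment, N m.
- manip.get_width(): finger opening in m.
- manip.get_grip_force(): force on a finger pad.
Only numpy, scipy, OpenCV 4.12 (cv2) and the standard library are available. Lean on these libraries where they do the work, as an engineer would, in place of code of your own. Each camera call takes 0.05 s, during which the arm holds its last target. There are 200 camera calls.

## Working session

There is one attempt and no reset: what is moved stays moved. The work goes in short steps, each a Python script; the robot and the scene stay as the last script left them, time stands still between calls to the robot, and variables do not carry over. Pictures are saved under pics/ and viewed, at most 10 in all, crops included, and the job is handed in when it is done.

```bash
mkdir -p pics; cat > h.py <<'E'
import numpy as np, cv2
from rig import manip
from scipy.spatial.transform import Rotation as R
def cam(n):
    c=manip.camera(n); return c
def ray(c,uv):
    T=np.array(c["cam_to_world"]); d=np.array([(uv[0]-c["cx"])/c["fx"],(uv[1]-c["cy"])/c["fy"]])
    u=d.copy()
    for _ in range(20): u=d/(1+c["k1"]*(u@u))
    v=T[:3,:3]@np.array([u[0],u[1],1]); return T[:3,3],v
def onplane(c,uv,z):
    o,v=ray(c,uv); return o+v*(z-o[2])/v[2]
def proj(c,p):
    T=np.array(c["cam_to_world"]); q=T[:3,:3].T@(np.array(p)-T[:3,3]); u=q[:2]/q[2]; u=u*(1+c["k1"]*(u@u))
    return np.array([c["fx"]*u[0]+c["cx"],c["fy"]*u[1]+c["cy"]])
E
python3 - <<'E'
from h import *
ims=[]
for n in("top","side"):
    c=cam(n); cv2.imwrite(f"pics/{n}0.png",c["image"][:,:,::-1]); print(n,c["fx"],c["cx"],c["cy"],c["k1"],np.round(c["cam_to_world"],3).tolist())
print(manip.get_ee_rot(),manip.get_time(),manip.get_width())
E
```

```text
top 366.71490190509314 256.0887171026951 190.28273646005192 -0.01828700186998327 [[-0.024, -0.984, 0.178, 0.359], [-1.0, 0.021, -0.018, -0.023], [0.014, -0.179, -0.984, 0.896], [0.0, 0.0, 0.0, 1.0]]
side 349.37507061968665 254.25472141328785 194.44625892379204 -0.028220659056790182 [[0.006, -0.81, 0.587, -0.028], [-1.0, -0.006, 0.002, -0.012], [0.002, -0.587, -0.81, 0.753], [0.0, 0.0, 0.0, 1.0]]
[-5.31158474e-01 -3.09608221e+00  2.21081201e-03] 0.1 0.08555492211073992
```

View pics/top0.png

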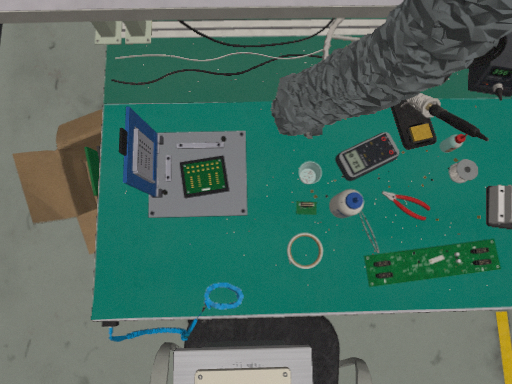

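View pics/side0.png

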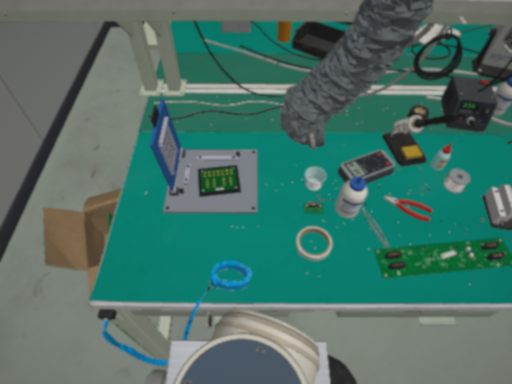

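The top view shows the plate at about (149–247, 131–216), the carrier near (205,177) and the open lid at (120–160, 107–195). The bystanders are to the right, at x ≥ 287. The grey hose tip is at (300,115). The side view agrees. Next I'll zoom in on both.

```bash
python3 - <<'E'
from h import *
a=cv2.imread("pics/top0.png")[95:225,110:260]; b=cv2.imread("pics/side0.png")[90:220,140:270]
a=cv2.resize(a,None,fx=2.7,fy=4*0.675,interpolation=cv2.INTER_CUBIC); b=cv2.resize(b,None,fx=2.7,fy=2.7,interpolation=cv2.INTER_CUBIC)
cv2.imwrite("pics/z0.png",np.hstack([a,b])); print(a.shape,b.shape)
c=cam("top"); im=c["image"]; hsv=cv2.cvtColor(im,cv2.COLOR_RGB2HSV)
for p in [(240,140),(230,200),(170,205),(183,170),(226,183),(205,175),(270,170)]: print(p,hsv[p[1],p[0]])
E
```

```text
(351, 405, 3) (351, 351, 3)
(240, 140) [ 90   4 122]
(230, 200) [114  10 129]
(170, 205) [120   4 123]
(183, 170) [ 69 151  59]
(226, 183) [60 17 30]
(205, 175) [ 69 218  75]
(270, 170) [ 85 208 115]
```

View pics/z0.png

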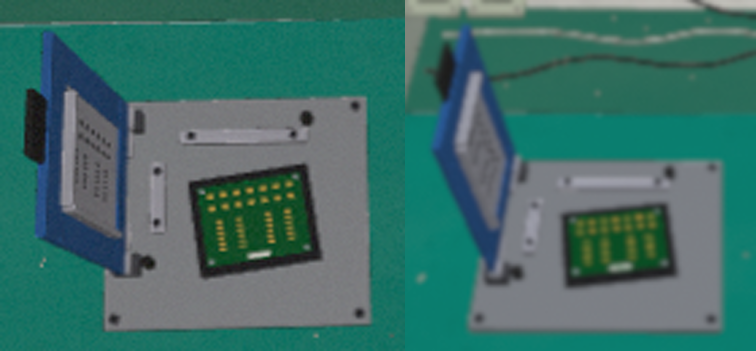

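```bash
cat > see.py <<'E'
from h import *
def rect(pts): return cv2.minAreaRect(np.array(pts,np.float32)*1000)
def see(n):
    c=cam(n); im=c["image"]; k=4
    big=cv2.resize(im,None,fx=k,fy=k,interpolation=cv2.INTER_CUBIC); hsv=cv2.cvtColor(big,cv2.COLOR_RGB2HSV)
    gray=((hsv[...,1]<60)&(hsv[...,2]>75)).astype(np.uint8)
    box={"top":(145,125,255,225),"side":(155,140,265,220)}[n]
    roi=np.zeros_like(gray); roi[box[1]*k:box[3]*k,box[0]*k:box[2]*k]=1
    gray&=roi
    f=lambda p:((p+0.5)/k-0.5)
    cs,_=cv2.findContours(gray,cv2.RETR_EXTERNAL,cv2.CHAIN_APPROX_NONE); pl=max(cs,key=cv2.contourArea)[:,0]
    P=np.array([onplane(c,f(p),0.01)[:2] for p in pl])
    inner=np.zeros_like(gray); cv2.drawContours(inner,[pl[:,None]],-1,1,-1); inner&=1-gray
    inner=cv2.morphologyEx(inner,cv2.MORPH_OPEN,np.ones((5,5)))
    cs,_=cv2.findContours(inner,cv2.RETR_EXTERNAL,cv2.CHAIN_APPROX_NONE)
    q=max(cs,key=cv2.contourArea)[:,0]
    Q=np.array([onplane(c,f(p),0.02)[:2] for p in q])
    return c,P,Q
def fitline(P,ax,side,lo,hi):
    # edge: extreme in axis ax (side=+1/-1) over slots of other axis
    o=1-ax; out=[]
    for s in np.arange(lo,hi,0.004):
        m=P[(P[:,o]>=s)&(P[:,o]<s+0.004)]
        if len(m): out.append((s+0.002,(side*(side*m[:,ax]).max())))
    out=np.array(out); p=np.polyfit(out[:,0],out[:,1],1)
    r=out[:,1]-np.polyval(p,out[:,0]); g=abs(r)<0.0015
    p=np.polyfit(out[g,0],out[g,1],1); return p,np.std(out[g,1]-np.polyval(p,out[g,0]))
if __name__=="__main__":
    for n in("top","side"):
        c,P,Q=see(n); print(n,"plate bbox",P.min(0),P.max(0),"rect",rect(P)); print("carrier",rect(Q))
        x0,y0=P.min(0);x1,y1=P.max(0)
        for nm,a in dict(right=(1,-1,x0+.02,x1-.02),near=(0,-1,y0+.03,y1-.04),far=(0,1,y0+.02,y0+.17)).items():
            p,s=fitline(P,*a); print(nm,p,s)
E
python3 see.py
```

```text
top plate bbox [ 0.45843327 -0.01545063] [0.6742291  0.22448405] rect ((566.3655395507812, 104.63227081298828), (215.2226104736328, 240.13265991210938), 0.16908372938632965)
carrier ((555.0917358398438, 88.00587463378906), (91.57508850097656, 110.1168441772461), 8.050389289855957)
right [ 0.00208112 -0.01564472] 0.00037372467554065177
near [-0.00217855  0.45939672] 0.00020029180496901734
far [-0.0020876   0.67334757] 0.0002670581523225029
side plate bbox [ 0.45458084 -0.01615521] [0.6757714  0.22144173] rect ((565.3837890625, 102.81562042236328), (221.16270446777344, 237.5887908935547), 0.11133658140897751)
carrier ((550.81494140625, 85.70198059082031), (92.71153259277344, 106.97928619384766), 8.298243522644043)
right [ 0.00153003 -0.01674163] 0.00017917608766176242
near [-0.00200824  0.45543848] 0.0002304569705658271
far [-0.00439533  0.67090506] 0.0004333996809059157
```

```bash
cat >> h.py <<'E'
def down(psi): return (R.from_euler('z',psi)*R.from_rotvec([0,np.pi,0])).as_rotvec()
def F(): return np.array(manip.get_contact_force())
def step(d,dist,inc,thr,rate=0.03):
    """guarded straight move along unit d; stops when the opposing force rises by thr"""
    d=np.array(d,float); p0=np.array(manip.get_position()); f0=F()
    s=0;log=[]
    while s<dist:
        s=min(s+inc,dist); manip.servo_line(p0+d*s,rate=rate); f=-(F()-f0)@d; log.append(round(float(f),1))
        if f>thr: break
    print("guarded",np.round(p0,4),"->",np.round(manip.get_position(),4),"t",round(manip.get_time(),1),log[-14:]); return log
E
python3 - <<'E'
from h import *
# triangulate black tab centre from both views
ls=[]
for n,b in(("top",(114,125,132,165)),("side",(145,98,170,130))):
    c=cam(n); h=cv2.cvtColor(c["image"],cv2.COLOR_RGB2HSV); m=(h[...,2]<55).astype(np.uint8)
    z=np.zeros_like(m); z[b[1]:b[3],b[0]:b[2]]=1; k,lab,st,ce=cv2.connectedComponentsWithStats(m&z); i=1+st[1:,4].argmax(); print(n,st[i],ce[i])
    ls.append(ray(c,ce[i]))
(o1,v1),(o2,v2)=ls; s=np.linalg.lstsq(np.c_[v1,-v2],o2-o1,rcond=None)[0]; a,b=o1+s[0]*v1,o2+s[1]*v2
print("tab",a,b,np.linalg.norm(a-b))
for psi in(0,np.pi,np.pi/2,-np.pi/2):
    for p in([0.476,0.088,0.04],[0.57,0.0,0.04],[0.58,0.25,0.25],[.58,.01,.06]):
        j=manip.solve_ik(p,down(psi)); print(round(psi,2),p,None if j is None else np.round(j,2))
E
```

```text
top [119 128   8  27 183] [122.53551913 141.30054645]
side [152 107   6  19  73] [154.47945205 116.38356164]
tab [0.58457717 0.22129715 0.21172668] [0.58475504 0.21927627 0.21106393] 0.0021342057060763997
0 [0.476, 0.088, 0.04] [ 0.16  0.59  2.04 -0.    0.51 -1.41]
0 [0.57, 0.0, 0.04] [-0.02  0.66  1.85 -0.    0.63 -1.59]
0 [0.58, 0.25, 0.25] [ 0.39  0.44  1.62 -0.    1.09 -1.18]
0 [0.58, 0.01, 0.06] [-0.    0.64  1.82 -0.    0.68 -1.57]
3.14 [0.476, 0.088, 0.04] [0.16 0.59 2.04 0.   0.51 1.73]
3.14 [0.57, 0.0, 0.04] [-0.02  0.66  1.85  0.    0.63  1.55]
3.14 [0.58, 0.25, 0.25] [0.39 0.44 1.62 0.   1.09 1.96]
3.14 [0.58, 0.01, 0.06] [-0.    0.64  1.82  0.    0.68  1.57]
1.57 [0.476, 0.088, 0.04] None
1.57 [0.57, 0.0, 0.04] None
1.57 [0.58, 0.25, 0.25] None
1.57 [0.58, 0.01, 0.06] None
-1.57 [0.476, 0.088, 0.04] [ 0.16  0.59  2.04 -0.    0.51  0.16]
-1.57 [0.57, 0.0, 0.04] [-0.02  0.66  1.85 -0.    0.63 -0.02]
-1.57 [0.58, 0.25, 0.25] [ 0.39  0.44  1.62 -0.    1.09  0.39]
-1.57 [0.58, 0.01, 0.06] [-0.    0.64  1.82 -0.    0.68 -0.  ]
```

```bash
python3 - <<'E'
from h import *
o=down(0)
manip.move_to([0.32,0.33,0.27],o)
manip.command_gripper(0.045)
manip.move_to([0.474,0.088,0.10],o)
manip.servo_line([0.474,0.088,0.055],o,rate=0.1)
print(manip.get_width(),F(),manip.get_time())
step([0,0,-1],0.04,0.002,4)
p=np.array(manip.get_position()); manip.servo_line(p+[0,0,0.003],rate=0.05)
print(manip.get_position(),F())
E
```

```text
0.0453346493933704 [0.12611624 0.55037371 0.2144343 ] 3.775
guarded [0.4741 0.0884 0.0552] -> [0.4743 0.0884 0.0298] t 7.0 [0.9, 0.4, 0.4, -0.9, -0.3, -0.6, -0.3, -1.2, -0.9, 0.5, -0.4, -0.2, 10.5]
[0.47448541 0.08845345 0.03293325] [-0.68297314  0.02421069  0.10656421]
```

```bash
python3 - <<'E'
from h import *
p=np.array(manip.get_position())
manip.servo_line([0.515,p[1],p[2]],rate=0.04); print(F())
step([1,0,0],0.02,0.001,6)
step([-1,0,0],0.012,0.012,99,0.06)
c=cam("top"); cv2.imwrite("pics/t1.png",cv2.resize(c["image"][95:245,110:310,::-1],None,fx=3.5,fy=3.5,interpolation=cv2.INTER_CUBIC))
E
```

```text
[0.0453399  0.31140646 0.09186297]
guarded [0.515  0.0884 0.033 ] -> [0.5283 0.0883 0.0328] t 12.2 [1.4, 0.7, 1.1, 0.8, -0.3, 0.5, 1.0, 2.0, 0.7, 0.3, 1.0, 0.6, 5.3, 7.4]
guarded [0.5283 0.0883 0.0328] -> [0.5164 0.0884 0.0329] t 12.6 [7.6]
```

View pics/t1.png

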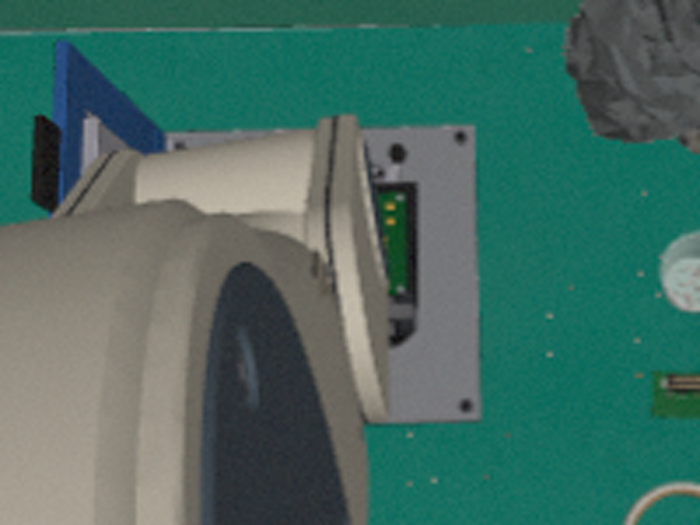

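```bash
python3 - <<'E'
from h import *
ls=[]
for n,f in(("top","pics/top0.png"),("side","pics/side0.png")):
    c=cam(n); h=cv2.cvtColor(cv2.imread(f),cv2.COLOR_BGR2HSV); m=((h[...,1]<60)).astype(np.uint8); m[:, :265]=0; m[:,345:]=0; m[160:]=0;m[:75]=0
    m=cv2.morphologyEx(m,cv2.MORPH_OPEN,np.ones((5,5))); k,lab,st,ce=cv2.connectedComponentsWithStats(m); i=1+st[1:,4].argmax(); ys,xs=np.where(lab==i)
    l=(xs.min(),ys[xs==xs.min()].mean()); b=(xs[ys==ys.max()].mean(),ys.max()); print(n,l,b); ls.append([ray(c,l),ray(c,b)])
for k in(0,1):
    (o1,v1),(o2,v2)=ls[0][k],ls[1][k]; s=np.linalg.lstsq(np.c_[v1,-v2],o2-o1,rcond=None)[0]; print(o1+s[0]*v1,o2+s[1]*v2)
E
```

```text
top (np.int64(272), np.float64(109.0)) (np.float64(309.0), np.int64(137))
side (np.int64(265), np.float64(88.0)) (np.float64(312.5), np.int64(146))
[ 0.62316525 -0.0671391   0.26493897] [ 0.62215632 -0.03339543  0.2621632 ]
[ 0.63545183 -0.16696536  0.06371065] [ 0.6353886  -0.16772311  0.06382054]
```

```bash
python3 - <<'E'
from h import *
(o1,v1),(o2,v2)=ray(cam("top"),(273,112)),ray(cam("side"),(283,108)); s=np.linalg.lstsq(np.c_[v1,-v2],o2-o1,rcond=None)[0]; print(o1+s[0]*v1,o2+s[1]*v2)
o=down(-np.pi/2)
p=np.array(manip.get_position()); manip.servo_line([0.47,p[1],0.12],rate=0.2)
manip.command_gripper(0.035)
manip.move_to([0.50,0.003,0.12],o); print(F(),manip.get_time())
manip.servo_line([0.580,0.003,0.12],rate=0.12); print(F())
manip.servo_line([0.580,0.003,0.045],rate=0.12); print(F())
step([0,0,-1],0.03,0.002,4)
p=np.array(manip.get_position()); manip.servo_line(p+[0,0,0.003],rate=0.05)
print(manip.get_position(),F(),manip.get_time())
E
```

```text
[ 0.65199393 -0.07489692  0.18037331] [ 0.65166453 -0.08040772  0.18063688]
[-0.30314342  0.19462506 -0.28363819] 14.975
[-0.82650913 -0.01233709 -0.41661279]
[-0.27818195  0.02788291  0.86135055]
guarded [0.5803 0.003  0.0454] -> [0.5804 0.003  0.0311] t 18.6 [-0.8, -1.4, -1.3, -0.8, -0.6, -0.9, -1.2, 18.5]
[0.58067026 0.00302275 0.03430597] [ 0.16650353 -0.59539466  0.43773648] 18.8167
```

```bash
python3 - <<'E'
from h import *
p=np.array(manip.get_position())
manip.servo_line([p[0],0.036,p[2]],rate=0.04); print(F())
step([0,1,0],0.022,0.001,6)
step([0,-1,0],0.012,0.012,99,0.06)
p=np.array(manip.get_position())
manip.servo_line([0.58,-0.005,0.10],rate=0.15)
# second push in x: square up against the far stop
manip.servo_line([0.45,0.03,0.14],rate=0.2)
manip.move_to([0.38,0.11,0.2],down(0)); print(manip.get_time())
c=cam("top"); cv2.imwrite("pics/t2.png",cv2.resize(c["image"][105:225,120:270,::-1],None,fx=4.5,fy=4.5,interpolation=cv2.INTER_CUBIC))
E
```

```text
[0.89080069 0.26903002 0.65503439]
guarded [0.5808 0.036  0.0344] -> [0.581  0.0472 0.0344] t 22.8 [0.0, 2.3, 1.4, 2.1, 2.2, 1.4, 1.4, 1.8, 1.9, 2.2, 2.4, 7.4]
guarded [0.581  0.0472 0.0344] -> [0.581  0.0349 0.0344] t 23.2 [7.0]
25.9083
```

View pics/t2.png

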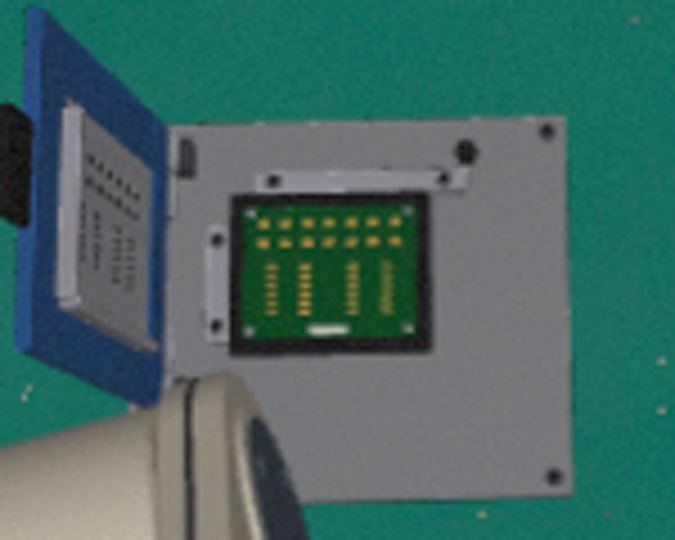

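The carrier at (232–432, 193–355) looks square against both stops. I'll check that with numbers.

```bash
python3 - <<'E'
from see import *
c=cam("top"); im=c["image"]; k=4
big=cv2.resize(im,None,fx=k,fy=k,interpolation=cv2.INTER_CUBIC)[145*k:186*k,168*k:219*k]; off=np.array([168*k,145*k])
h=cv2.cvtColor(big,cv2.COLOR_RGB2HSV); m=((h[...,1]>90)|(h[...,2]<72)).astype(np.uint8)
m=cv2.morphologyEx(cv2.morphologyEx(m,cv2.MORPH_CLOSE,np.ones((9,9))),cv2.MORPH_OPEN,np.ones((25,25)))
cs,_=cv2.findContours(m,cv2.RETR_EXTERNAL,cv2.CHAIN_APPROX_NONE); q=max(cs,key=cv2.contourArea)[:,0]+off
Q=np.array([onplane(c,(p+.5)/k-.5,.02)[:2] for p in q]); print(rect(Q),Q.min(0),Q.max(0))
# plate right/far edges
g=cv2.resize(im,None,fx=k,fy=k,interpolation=cv2.INTER_CUBIC); h=cv2.cvtColor(g,cv2.COLOR_RGB2HSV); g=((h[...,1]<60)&(h[...,2]>75)).astype(np.uint8); g[:125*k]=0; g[225*k:]=0; g[:,:158*k]=0; g[:,255*k:]=0
cs,_=cv2.findContours(g,cv2.RETR_EXTERNAL,cv2.CHAIN_APPROX_NONE); P=np.array([onplane(c,(p+.5)/k-.5,.01)[:2] for p in max(cs,key=cv2.contourArea)[:,0]])
print(fitline(P,1,-1,.48,.65),fitline(P,0,1,0,.15))
E
```

```text
((583.0697631835938, 114.44425964355469), (90.87769317626953, 109.7522201538086), 0.15036991238594055) [0.53756077 0.05956239] [0.62837244 0.16943288]
(array([ 0.00288232, -0.01616407]), np.float64(0.0003778616418994471)) (array([-0.00372455,  0.67349824]), np.float64(0.0002906685020263292))
```

```bash
cat > lid.py <<'E'
from h import *
JX,JY=0.569,0.109; L=0.022; W=0.011; X=0.584
def tcp(th,r):
    d=np.array([-np.cos(th),np.sin(th)]); n=np.array([np.sin(th),np.cos(th)])
    c=np.array([JY+.093,.026])+r*d+.0035*n
    return np.array([X,c[0]+W,c[1]+L])
def rr(th): return 0.186+0.011*max(0,1-th/1.3)
E
python3 - <<'E'
from lid import *
o=down(-np.pi/2)
manip.command_gripper(0.0)
manip.move_to([0.36,0.30,0.32],o); manip.move_to([0.50,0.36,0.32],o); 
p=tcp(1.75,.186)+[0,.015,0]; print(p)
manip.servo_line(p+[0,.02,.08],o,rate=0.2); manip.servo_line(p,rate=0.15)
print(manip.get_position(),F(),manip.get_width(),manip.get_time())
for th in np.arange(1.7,1.1,-0.08):
    manip.servo_line(tcp(th,rr(th)),rate=0.06); f=F(); print(round(th,2),np.round(f,1),round(manip.get_time(),1))
    if np.linalg.norm(f)>15: break
cv2.imwrite("pics/s3.png",cv2.resize(cam("side")["image"][70:250,120:320,::-1],None,fx=3,fy=3,interpolation=cv2.INTER_CUBIC))
E
```

```text
[0.584      0.26459772 0.23039752]
[0.58429436 0.26532214 0.2312445 ] [0.85431819 0.9924655  0.50275775] -0.00012222616581339697 30.25
1.7 [0.2 0.1 0.4] 30.8
1.62 [-0.3 -0.3  0.3] 31.2
1.54 [-0.8  0.5  0.8] 31.6
1.46 [-0.2  0.2  0.7] 32.0
1.38 [0.7 0.2 0.6] 32.4
1.3 [-0.2  0.   0.1] 32.8
1.22 [-0.8 -0.8  0.2] 33.2
1.14 [-0.2 -0.2 -0.5] 33.6
```

View pics/s3.png

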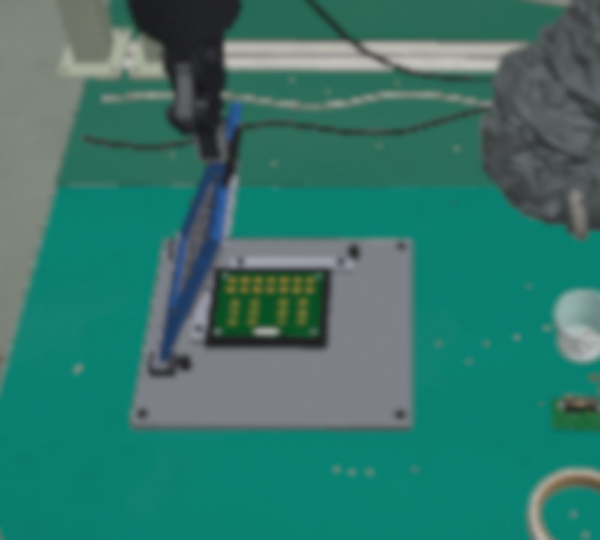

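The lid has followed the fingers on its tab (finger at about (212,155)), and the carrier hasn't moved. I'll carry on along the arc.

```bash
python3 - <<'E'
from lid import *
for th in list(np.arange(1.06,0.07,-0.08))+[0.06]:
    manip.servo_line(tcp(th,rr(th)),rate=0.06); f=F()
    print(round(th,2),np.round(f,1),end="; ")
    if np.linalg.norm(f)>12: print("STOP"); break
print(manip.get_position(),tcp(0,.197),manip.get_time())
cv2.imwrite("pics/s4.png",cv2.resize(cam("side")["image"][70:250,120:320,::-1],None,fx=3,fy=3,interpolation=cv2.INTER_CUBIC))
E
```

```text
1.06 [-0.2 -0.5  0. ]; 0.98 [ 0.8 -0.6 -0.1]; 0.9 [-0.2  0.7 -0.1]; 0.82 [-0.1 -0.3 -1.1]; 0.74 [-0.2  1.5 -0.5]; 0.66 [ 0.1 -0.3 -0. ]; 0.58 [ 0.7 -0.1 -0.7]; 0.5 [-0.9  0.5 -0.3]; 0.42 [ 0.2  0.1 -0.1]; 0.34 [ 0.3 -0.2  0.7]; 0.26 [-0.4  0.3  0.1]; 0.18 [ 0.2 -1.   0.9]; 0.1 [ 0.4  1.  -0.1]; 0.06 [0.4 0.3 0.5]; [0.58369797 0.01703078 0.06284692] [0.584  0.016  0.0515] 39.2083
```

View pics/s4.png

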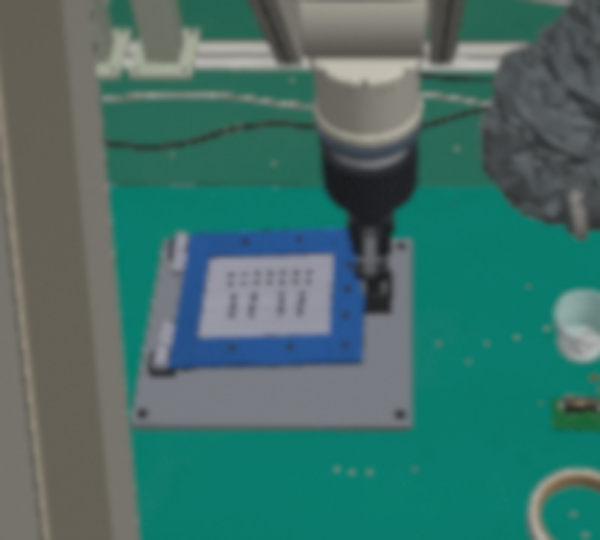

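The frame is nearly down and the fingers are on the black tab at about (375,290), well clear of the foil. Next is a guarded press.

```bash
python3 - <<'E'
from lid import *
step([0,0,-1],0.02,0.001,8)
manip.hold(0.4); print(F(),manip.get_position())
c=cam("top")
E
```

```text
guarded [0.5839 0.0171 0.0631] -> [0.5841 0.017  0.0514] t 42.5 [0.8, 0.5, 0.9, 0.3, 0.7, 0.1, 0.6, 0.0, 1.5, 0.3, -0.0, 5.0, 14.2]
[-3.37879704 -0.16648864 13.59456079] [0.58414638 0.01701985 0.05141754]
```

```bash
python3 - <<'E'
from lid import *
manip.servo_line([0.584,0.017,0.10],rate=0.1); manip.servo_line([0.50,-0.0,0.22],rate=0.2); manip.move_to([0.36,-0.03,0.25],down(-np.pi/2))
print(manip.get_time())
c=cam("top"); im=c["image"]
h=cv2.cvtColor(cv2.resize(im,None,fx=4,fy=4,interpolation=cv2.INTER_CUBIC),cv2.COLOR_RGB2HSV); m=((h[...,0]>100)&(h[...,0]<125)&(h[...,1]>120)).astype(np.uint8); m[:,:120*4]=0; m[:,260*4:]=0; m[:110*4]=0; m[225*4:]=0
cs,_=cv2.findContours(m,cv2.RETR_EXTERNAL,cv2.CHAIN_APPROX_NONE); q=max(cs,key=cv2.contourArea)[:,0]
Q=np.array([onplane(c,(p+.5)/4-.5,.030)[:2] for p in q]); print("frame",cv2.minAreaRect((Q*1000).astype(np.float32)),"expect centre",569+15,109+1,"156x168")
cv2.imwrite("pics/t5.png",cv2.resize(im[100:260,120:370,::-1],None,fx=3,fy=3,interpolation=cv2.INTER_CUBIC))
E
```

```text
45.1333
frame ((583.7582397460938, 110.23976135253906), (155.89755249023438, 168.47015380859375), 0.2359553426504135) expect centre 584 110 156x168
```

View pics/t5.png

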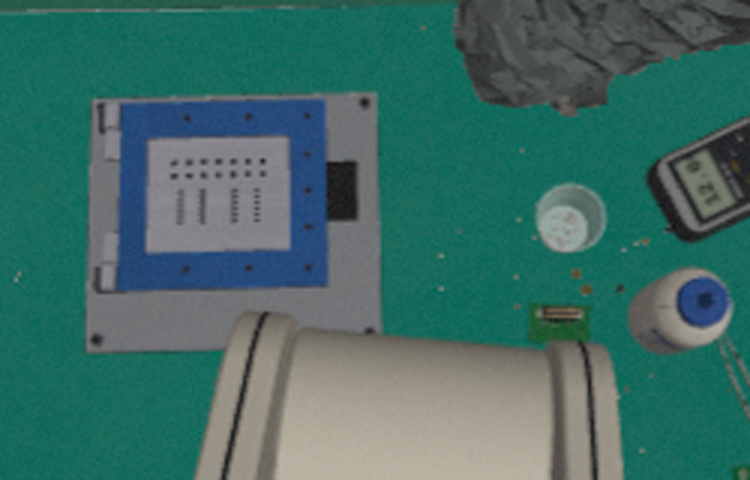

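The frame lies level and closed at (120–328, 100–290). It measures 155.9 × 168.5 mm and is centred where it should be. The cup, board and bottle haven't moved.

```bash
python3 -c "
from rig import manip
print(manip.get_contact_force()); print(manip.sign_off())"
```

```text
[ 0.73845721 -0.54627587  0.13764294]
the job is handed in; nothing more can be done
None
```

The carrier is home against both stops, the stencil frame is closed over it without a slam or foil contact, the bystanders I could see in the last picture (cup, sample board, bottle) haven't moved, and the job was handed in at about 45 s; no verdict came back.

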